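# Show the drop gauge from the instrument case to the inspection camera

## Robot

A 7-joint arm with a two-finger parallel gripper is mounted at the origin on the work surface. World frame = base frame: x ahead of the robot, y to its left, z up, the work surface at z = 0. Lengths are in m, angles in rad, forces in N, time in s.
With the tool pointing down it reaches from about 0.4 to 0.85 m from the base axis. Payload 10.4 kg.
Tool frame: the origin (TCP) lies midway between the tips of the shut fingers; the grasp point (between the pads) lies 19 mm behind it; z points along the fingers, x is the direction in which the jaws open and shut, and the axes are right-handed (so a half turn about z gives the same grasp; the last joint's range is limited). The gripper opens to 85 mm and grips with 20 to 120 N. Pads are 22 mm wide; open, the fingers measure 114 mm over their backs; the gripper's body (76 mm by 85 mm) begins 54 mm behind the grasp point. The pads swing forward as they close: fully open they stand 13 mm farther back than shut.
Start: joints at [1.263, 0.332, -0.065, 1.46, 0.022, 1.35, -0.088], TCP at [0.176, -0.6, 0.231] pointing down, gripper open.
Joint ranges: [-2.6, 2.6], [-0.5, 2.12], [-1.47, 1.34], [0.16, 2.42], [-1.27, 4.41], [0.06, 2.06], [-2.6, 2.6]. Speed limits (rad/s): [2.22, 2.22, 2.79, 2.79, 3.14, 3.14, 3.14].

## Interface

Orientations are given as a unit quaternion [x, y, z, w].
In Python, from workcell import manip, cams gives the robot as it stands.
- The arm moves only by the tool move_arm, never from a script. Its argument "moves" is a list of rows, each a list of 7 numbers: the turn, a rotation vector about the tool's x, y, z in degrees, then the shift along the tool's x, y, z in m, then the finger opening in m, from 0 to 0.0854. A call has 1 to 10 rows; each row is the pose to reach, as a shift and turn from the pose commanded when the call began, along the tool's axes at that moment; what a row does not reach only later rows make up. A row lasts 1/10 s, in which the tool goes at most 50 mm and 8.59 degrees, less where a joint would pass 70% of its speed; a pose out of reach is approached as far as the arm can. A call with a gripper value outside its range is refused whole. The fingers move at their own pace and stop on an object; "grip_force" is the grip in N (left out, the last holds). Time passes only in rows, so rows that repeat a pose let the fingers close. It gives the time, the measured TCP pose, the force and the opening at its end, in the units of the state.
- manip.get_obs(): the state, without advancing time (a new reading comes with each control period).
- cams.camera(name): name is "scene" or "top" or "wrist"; returns the picture (384x512x3 uint8, red, green, blue); there is no depth.
- cams.camera_params(name): a dict with "fx", "fy", "cx", "cy" (pixels), "dist_coeffs" ([k1, k2, p1, p2, k3] as OpenCV has them; the pictures are not rectified), "xyz" and "rotation" of the camera in the world. Camera axes: x right, y up, looking along -z (the intrinsics and any distortion apply to the point x, -y, -z); pixel columns grow to the right and rows downward; lengths in m; the calibration is good to about 2 mm. A picture is of the moment at which its call begins: read the wrist's pose just before it. camera_params takes no time and is no camera call; for the wrist camera it gives the pose at the moment of the call.
- manip.hand_in(): hands the job in, once; it reports no verdict.
The state is a dict: "clock": time; "joint_pos": joint angles; "joint_velocities": joint speeds; "tau": joint torques, N m; "position": TCP position; "ee_rot": TCP orientation; "ft_force": force on the tool from outside, world axes, zero at the start; "torque": the same for the moment, N m; "grip_width": opening from 0.0 (shut) to 1.0 (fully open).
Only numpy, scipy, OpenCV 4.12 (cv2) and the standard library are available. Lean on these libraries where they do the work, as an engineer would, in place of code of your own. Each camera call takes 0.05 s, during which the arm holds its last target. There are 200 camera calls.

## Task

Lift the red-tabbed cover of the wooden instrument case and leave it standing open, then draw the brass gauge out of its slot and present it to the inspection camera: upright, centred in front of the lens at lens height, about 10 cm away, with a broad face square to the lens. Finish while still holding it there in the gripper: do not put it down or let go. Leave the blue spare in its slot, do not touch the camera, and do not disturb the other things on the bench.

Things in the scene. Friction and masses are not known exactly. Their poses are not given: they have to be found in the camera images.
- case: Wooden case fixed to the bench, 150 (x) by 230 (y) by 85 mm high, walls 6 mm. Origin: centre of its underside; x points from the tab side to the hinge side, z up. Inside, a grey insert (top 34 mm above the underside) has two slots, 47 (x) by 13 (y) by 26 mm deep, at x = 0, y = +45 and -45 mm: one holds the brass gauge, the other the blue spare; which is which varies
- cover (a joint): Angle of the wooden cover (150 by 230 by 6 mm, 0.15 kg) about its hinge along the case's y at its +x rim: 0 closed (may start slightly ajar), 1.57 standing straight up, 1.9 the stop. A friction hinge keeps it where it is left; moving it takes at most about 2 N at the tab
- hinge (a point): Middle of the cover's hinge line, at case x = 75, y = 0, z = 85 mm. Its axes turn with the cover: y along the hinge, z out of the cover's upper side
- tab (a point): Grip point of the red tab, 28 mm beyond the cover's front edge, at (-178, 0, 6) mm in the hinge's axes. Tab: 24 mm wide (along the hinge line), 12 mm thick, sticking out 40 mm in the cover's plane. Pinched from above across its width with a light grip, it swivels between the finger pads as the cover turns, so the gripper can stay pointing down all the way
- gauge_center (a point): Centre of the brass gauge, an upright plate 44 mm wide (its x), 10 mm thick (its y), 70 mm tall (its z, up), the top 18 mm only 32 mm wide; 0.15 to 0.3 kg. In the slot its y lies along the case's y, its centre 43 mm and its top 78 mm above the case's underside; 44 mm stand out above the insert. Either broad face may be shown
- gauge: The same brass gauge; origin at the centre of its lower end, 35 mm below gauge_center, same axes
- spare_center (a point): Centre of the blue plastic spare, of the same shape and size as the gauge, standing in the other slot; to be left alone
- camera: Inspection camera fixed to the bench: round dark base 96 mm across, white housing 46 mm wide and tall (its top 153 mm above the bench), black lens barrel 36 mm in diameter. Origin: centre of its underside; the lens looks along the camera's -x, level
- lens (a point): Centre of the camera's front lens face, 130 mm above the bench, axes as the camera's: the lens looks along -x, so 10 cm in front of it is x = -100 mm. The gauge's centre belongs there, its y (across its broad faces) along this x
- mortar: White porcelain bowl, 136 mm across, 75 mm tall; bystander, origin under its centre
- pestle: White porcelain pestle lying on the bench, 110 mm long, 24 mm thick; bystander
- wash_bottle: Clear wash bottle with blue cap, 60 mm across, 150 mm tall; bystander
- tin_a: Aluminium moisture tin, 56 mm across, 40 mm tall; bystander
- tin_b: Another such tin; bystander
- spatula: Spatula, 200 mm long, lying on the glass plate; bystander
Things that resemble listed ones, but are neither listed nor needed, are in the scene too. Leave any green or orange look-alike of the camera alone.

How it is judged:
On the way, in this order (a step that is already met when the one before it is completed fails the run):
1. the cover is lifted to stand open while the gauge is still in its slot (value of joint cover above 1.3 rad and distance of gauge_center from where it was at the start of the episode below 0.02 m), for 0.2 s.
2. the gauge is drawn out, clear above the case, in the gripper (z of gauge_center in the frame of case above 0.125 m and contact force between gauge and the fingers above 1 N), for 0.2 s.
At the end, for the whole second after the job is handed in: Gauge held still in the gripper, centre 70-130 mm before the lens, within 20 mm of its axis, upright and square to it within 11 degrees; cover open beyond 1.3 rad; blue spare in its slot (moved under 15 mm); no other thing moved 30 mm (x of gauge_center in the frame of lens between -0.13 and -0.07 m and y of gauge_center in the frame of lens between -0.02 and 0.02 m and z of gauge_center in the frame of lens between -0.02 and 0.02 m and angle between the y axis of gauge and the x axis of camera, either way round below 0.2 rad and angle between gauge_center's own z axis and vertical below 0.2 rad and contact force between gauge and the fingers above 1 N and linear speed of gauge below 0.03 m/s and value of joint cover above 1.3 rad and distance of spare_center from where it was at the start of the episode below 0.015 m and distance of each of mortar, pestle, wash_bottle, tin_a, tin_b, spatula from where it was at the start of the episode below 0.03 m); the arm keeps its last pose, push and grip.
It fails at once if the camera is touched (contact force between camera and anything else above 1 N).
It fails at once if the blue spare is pulled out (distance of spare_center from where it was at the start of the episode above 0.02 m).
It fails at once if another thing on the bench is disturbed (distance of any of mortar, pestle, wash_bottle, tin_a, tin_b, spatula from where it was at the start of the episode above 0.035 m).
It also fails if it takes over 64 s, if anything falls off the work surface, if the arm or the gripper's body presses on something with over 40 N, if the wrist force passes 120 N, or if a joint passes its speed limit or range.

## Working session

There is one attempt and no reset: what is moved stays moved. The work goes in short steps, Python scripts to look and compute and a tool call to move; the robot and the scene stay as the last step left them, time stands still between calls to the robot, and variables do not carry over. Pictures are saved under pics/ and viewed, about 8 in all and at most 12, crops included, and the job is handed in when it is done.

Besides the shell and the picture viewer there is one more tool, called after ">>>" as a command line: name --pt "numbers of a row" for each row, then --argument value for the rest. move_arm: Moves the arm, as the interface text tells. Its arguments: {"type":"object","properties":{"moves":{"type":"array","items":{"type":"array","items":{"type":"number"}}},"grip_force":{"type":"number"}},"required":["moves"]}

```bash
mkdir -p pics; python3 - <<'E'
from workcell import manip, cams
import cv2
for n in ("scene","top"):
    im=cams.camera(n); cv2.imwrite(f"pics/{n}0.png",cv2.resize(im[:,:,::-1],(800,600),interpolation=cv2.INTER_CUBIC))
    cv2.imwrite(f"pics/{n}0_raw.png",im[:,:,::-1])
    p=cams.camera_params(n); print(n,p)
print(manip.get_obs())
E
```

```text
scene {'fx': 355.7833355947239, 'fy': 355.7833355947239, 'cx': 254.34981274655422, 'cy': 188.9167533514137, 'dist_coeffs': array([-0.10147372,  0.        ,  0.        ,  0.        ,  0.        ]), 'xyz': array([1.32766698, 0.25539599, 0.99141649]), 'rotation': array([0.21095073, 0.28901332, 0.76744234, 0.53198059])}
top {'fx': 369.9204553693586, 'fy': 369.9204553693586, 'cx': 260.9288550268892, 'cy': 191.3457004957676, 'dist_coeffs': array([0.02067911, 0.        , 0.        , 0.        , 0.        ]), 'xyz': array([0.50807699, 0.01282282, 1.36709099]), 'rotation': array([ 0.00950575, -0.02797134, -0.70679325,  0.70680305])}
{'clock': 0.1, 'joint_pos': array([ 1.26336142,  0.33280887, -0.06473821,  1.46081419,  0.02160409,
        1.34990442, -0.0885079 ]), 'joint_velocities': array([-0.00019009, -0.00418417,  0.00098293, -0.00200771, -0.00143551,
       -0.00192214, -0.00093095]), 'tau': array([ 9.84397884e-04, -6.26742053e+01,  4.88557946e-02, -3.92428780e+01,
        1.63848099e-02,  6.90716843e-03,  4.87760769e-05]), 'position': array([ 0.17555336, -0.59950575,  0.23061607]), 'ee_rot': array([ 8.00326193e-01, -5.99564509e-01, -5.09298841e-04, -3.52730378e-04]), 'ft_force': array([ 0.58054069,  0.27297938, -0.18239071]), 'torque': array([-0.00621443, -0.00265784,  0.02975418]), 'grip_width': 1.0026572471319681}
```

View pics/scene0.png

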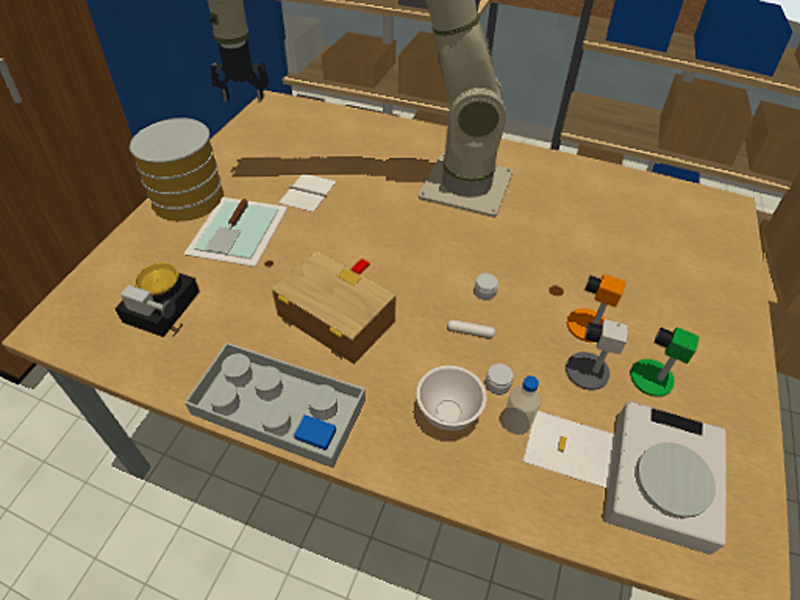

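View pics/top0.png

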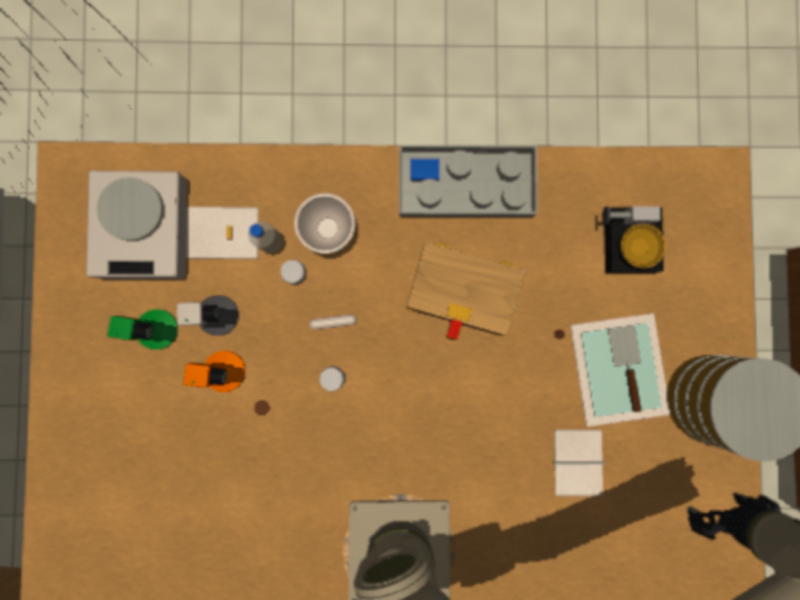

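The scene picture shows the case at about (335,305) and the white camera at (600,350). The top picture shows the case at (467,288) with its tab at (455,328), and the white camera at (205,314) looking right (world -y).

```bash
python3 - <<'E'
import cv2,numpy as np
t=cv2.imread("pics/top0_raw.png"); s=cv2.imread("pics/scene0_raw.png")
def c(im,x,y,w=80,h=60,k=5):
    o=cv2.resize(im[y:y+h,x:x+w],None,fx=k,fy=k,interpolation=cv2.INTER_CUBIC)
    for i in range(0,w,10):
        cv2.putText(o,str(x+i),(i*k,8),0,.3,(255,255,255));cv2.line(o,(i*k,10),(i*k,14),(255,255,255))
    for j in range(0,h,10):
        cv2.putText(o,str(y+j),(0,j*k+4),0,.3,(255,255,255));cv2.line(o,(20,j*k),(24,j*k),(255,255,255))
    return o
a=np.hstack([c(t,257,155),c(t,95,175)]); b=np.hstack([c(s,172,160,90,67,4.444)[:297,:400],c(s,355,175,100,74,4)[:297,:400]])
h=min(a.shape[0],300);cv2.imwrite("pics/crop1.png",np.vstack([a[:300,:800],b[:297,:800]]))
E
```

```text
Traceback (most recent call last):
cv2.error: OpenCV(4.12.0) :-1: error: (-5:Bad argument) in function 'putText'
> Overload resolution failed:
>  - Can't parse 'org'. Sequence item with index 0 has a wrong type
>  - Can't parse 'org'. Sequence item with index 0 has a wrong type
```

```bash
python3 - <<'E'
import cv2,numpy as np
t=cv2.imread("pics/top0_raw.png"); s=cv2.imread("pics/scene0_raw.png")
def c(im,x,y,w=80,h=60,k=5):
    o=cv2.resize(im[y:y+h,x:x+w],None,fx=k,fy=k,interpolation=cv2.INTER_CUBIC)
    for i in range(0,w,10):
        cv2.putText(o,str(x+i),(i*k,8),0,.3,(255,255,255));cv2.line(o,(i*k,10),(i*k,14),(255,255,255))
    for j in range(0,h,10):
        cv2.putText(o,str(y+j),(0,j*k+4),0,.3,(255,255,255));cv2.line(o,(20,j*k),(24,j*k),(255,255,255))
    return o
a=np.hstack([c(t,257,155),c(t,95,175)]); b=np.hstack([c(s,172,160),c(s,355,180)])
cv2.imwrite("pics/crop1.png",np.vstack([a,b]))
E
```

```text
(no output)
```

View pics/crop1.png

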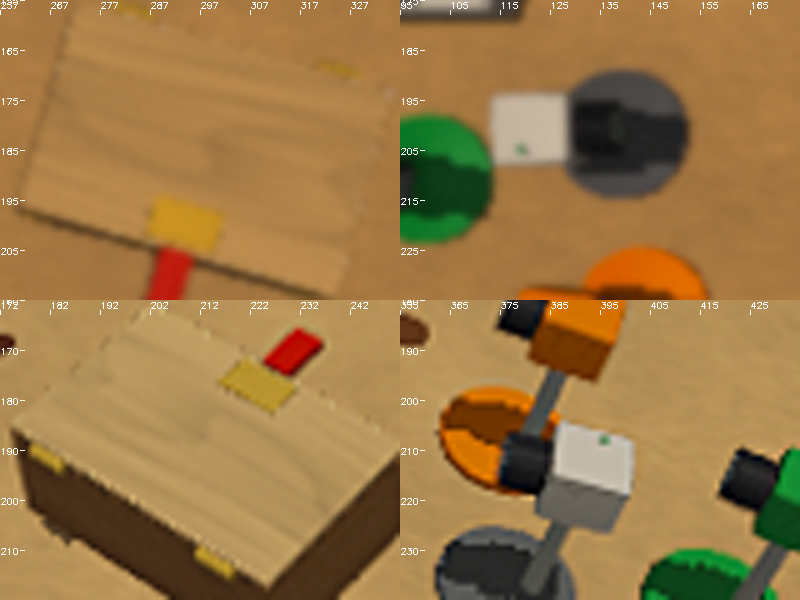

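The crops show the case cover corners (top raw: front-left (260.5,197), front-right (323,213)), with the hinge side towards +x. The camera housing top is at raw (120.8,200.8) and its base at (140.3,201.8).

```bash
cat > h.py <<'E'
import numpy as np, cv2
from scipy.spatial.transform import Rotation as R
from workcell import manip, cams
def proj(P,p):
    Rm=R.from_quat(p['rotation']).as_matrix(); q=(np.atleast_2d(P)-p['xyz'])@Rm
    K=np.array([[p['fx'],0,p['cx']],[0,p['fy'],p['cy']],[0,0,1]])
    return cv2.projectPoints(q*[1,-1,-1],np.zeros(3),np.zeros(3),K,p['dist_coeffs'])[0][:,0]
def unproj(uv,z,p):
    K=np.array([[p['fx'],0,p['cx']],[0,p['fy'],p['cy']],[0,0,1]])
    q=cv2.undistortPoints(np.array(uv,float).reshape(-1,1,2),K,p['dist_coeffs'])[:,0]
    d=np.c_[q[:,0],-q[:,1],-np.ones(len(q))]@R.from_quat(p['rotation']).as_matrix().T
    return p['xyz']+d*((z-p['xyz'][2])/d[:,2])[:,None]
T=cams.camera_params("top");S=cams.camera_params("scene")
E
python3 - <<'E'
from h import *
from scipy.optimize import least_squares
def pts(v):
    x,y,yaw,a=v; c,s=np.cos(yaw),np.sin(yaw)
    def w(X,Y,Z):  # hinge axes
        X,Z=X*np.cos(a)+Z*np.sin(a), -X*np.sin(a)+Z*np.cos(a)
        X+=.075;Z+=.085
        return [x+c*X-s*Y,y+s*X+c*Y,Z]
    return np.array([w(0,.115,.006),w(0,-.115,.006),w(-.15,-.115,.006),w(-.15,.115,.006),w(-.190,.012,.012),w(-.190,-.012,.012)])
top=np.array([[274,156],[336,170],[323,213],[260.5,197.],[286.5,214.5],[293.5,216.5]])
scn=np.array([[174.5,185.7],[225.6,217.4],[253,190.5],[203.5,161.9],[np.nan]*2,[232,165.8]])
scn=scn[:, :]
# hinge-left in top (+y) is near corner in scene
scn2=np.array([scn[1],scn[0],scn[3],scn[2],[236.5,168.8],[231.5,165.7]])
f=lambda v:np.r_[(proj(pts(v),T)-top).ravel(),(proj(pts(v),S)-scn2).ravel()]
r=least_squares(f,[.6,-.15,-.2,.03],loss='soft_l1'); print(r.x,np.degrees(r.x[2:]));print(f(r.x).reshape(-1,2).round(1))
print("housing centre",unproj([[120.8,200.8]],.153,T),"base",unproj([[140.3,201.8]],.008,T))
print("lens scene front",unproj([[376.5,212]],.13,S), "top front",unproj([[139.5,201]],.13,T))
print("housing top corners scene",unproj([[386.5,204.5],[402,207],[399,217],[383,214]],.153,S))
print("housing top corners top",unproj([[113.3,193.7],[129,194],[128.5,207.5],[113.7,207.8]],.153,T))
E
```

```text
[ 0.6028374  -0.14724535 -0.26001202 -0.04987224] [-14.89759111  -2.85746865]
[[-3.1 -1.6]
 [-1.3  1.4]
 [ 0.7  0.1]
 [-0.7 -0.9]
 [-0.9  0.4]
 [-1.2  0.2]
 [ 0.1 -1.5]
 [-1.4 -1. ]
 [-1.7 -0.1]
 [-0.2 -1.4]
 [-0.6  0.3]
 [-0.9  0.6]]
housing centre [[0.5414972  0.43550247 0.153     ]] base [[0.54182934 0.41606193 0.008     ]]
lens scene front [[0.550578   0.39276272 0.13      ]] top front [[0.54144803 0.38252414 0.13      ]]
housing top corners scene [[0.52971826 0.41538455 0.153     ]
 [0.52235975 0.46339045 0.153     ]
 [0.56622146 0.45772546 0.153     ]
 [0.57204385 0.40921445 0.153     ]]
housing top corners top [[0.56452676 0.459892   0.153     ]
 [0.56357354 0.40970015 0.153     ]
 [0.51977188 0.41049333 0.153     ]
 [0.5188546  0.45767796 0.153     ]]
```

```bash
cat >> h.py <<'E'
def row(pos,yawdeg,o=None,verbose=True):
    """row (turn deg, shift m) from present pose to TCP pos, tool straight down, jaw axis at yaw"""
    o=o or manip.get_obs(); R0=R.from_quat(o['ee_rot'])
    y=np.radians(yawdeg);x=np.array([np.cos(y),np.sin(y),0]);z=np.array([0,0,-1.])
    R1=R.from_matrix(np.c_[x,np.cross(z,x),z])
    t=np.degrees((R0.inv()*R1).as_rotvec()); s=R0.inv().apply(np.array(pos)-o['position'])
    print("row",t.round(1),s.round(4)); return t,s
E
python3 - <<'E'
from h import *
row([.5035,-.1205,.25],75.1);row([.34,-.36,.35],0)
E
```

```text
row [-1.000e-01  0.000e+00 -1.488e+02] [-0.3676 -0.4493 -0.0189]
row [ -0.    0.1 -73.7] [-0.1838 -0.2251 -0.1192]
```

>>> move_arm --pt "0 0 -8 0 0 -0.05 0.085" --pt "0 0 -73.7 -0.184 -0.225 -0.119 0.085" --pt "0 0 -73.7 -0.184 -0.225 -0.119 0.085" --pt "0 0 -73.7 -0.184 -0.225 -0.119 0.085" --pt "0 0 -73.7 -0.184 -0.225 -0.119 0.085" --pt "0 0 -73.7 -0.184 -0.225 -0.119 0.085" --pt "0 0 -73.7 -0.184 -0.225 -0.119 0.085" --pt "0 0 -73.7 -0.184 -0.225 -0.119 0.085" --pt "0 0 -73.7 -0.184 -0.225 -0.119 0.085" --pt "0 0 -73.7 -0.184 -0.225 -0.119 0.085"

```text
clock: 1.1
position: [0.3399, -0.3597, 0.3501]
ee_rot: [1.0, 0.001, -0.0, -0.0]
ft_force: [-0.8, -0.4, -0.1]
grip_width: 0.998
```

```bash
python3 - <<'E'
from h import *
print(manip.get_obs()['joint_pos']);row([.5035,-.1205,.25],75.1)
E
```

```text
[ 1.06717723  0.02446609 -0.35068702  1.57477238  0.00855543  1.54413163
  0.71862959]
row [ -0.   0. -75.] [ 0.1642 -0.2389  0.1001]
```

>>> move_arm --pt "0 0 -75 0.164 -0.239 0.1 0.06" --pt "0 0 -75 0.164 -0.239 0.1 0.06" --pt "0 0 -75 0.164 -0.239 0.1 0.06" --pt "0 0 -75 0.164 -0.239 0.1 0.06" --pt "0 0 -75 0.164 -0.239 0.1 0.06" --pt "0 0 -75 0.164 -0.239 0.1 0.06" --pt "0 0 -75 0.164 -0.239 0.1 0.06" --pt "0 0 -75 0.164 -0.239 0.1 0.06" --pt "0 0 -75 0.164 -0.239 0.1 0.06" --pt "0 0 -75 0.164 -0.239 0.1 0.06"

```text
clock: 2.1
position: [0.5036, -0.1212, 0.2499]
ee_rot: [0.794, 0.608, -0.0, -0.0]
ft_force: [-0.4, -0.2, -0.1]
grip_width: 0.7
```

```bash
python3 - <<'E'
from h import *
W=cams.camera_params("wrist");im=cams.camera("wrist")
print(manip.get_obs()['joint_pos'],W)
np.save("w1.npy",W,allow_pickle=True)
k=800/512;o=cv2.resize(im[:,:,::-1],(800,600),interpolation=cv2.INTER_CUBIC)
cv2.imwrite("pics/w1.png",o)
# predicted tab points
c,s=np.cos(-.26),np.sin(-.26)
for X,Y,Z in [(-.103,0,.097),(-.115,.012,.097),(-.115,-.012,.097),(-.075,.115,.091),(-.075,-.115,.091)]:
    print(proj([.603+c*X-s*Y,-.147+s*X+c*Y,Z],W)*k)
E
```

```text
[ 0.7773427   0.14056905 -0.68244866  1.68280679  0.09048668  1.35077249
  1.38379447] {'fx': 266.4955497878916, 'fy': 266.4955497878916, 'cx': 255.57935377023352, 'cy': 193.9399214856809, 'dist_coeffs': array([0.016869, 0.      , 0.      , 0.      , 0.      ]), 'xyz': array([ 0.42995202, -0.10094777,  0.39258559]), 'rotation': array([-0.11924695, -0.09220084,  0.60092933,  0.78496058])}
[[399.13839573 281.88824601]]
[[415.66198214 265.73193449]]
[[382.48299224 265.86621998]]
[[549.75427419 314.80057885]]
[[248.77100131 316.02727239]]
```

View pics/w1.png

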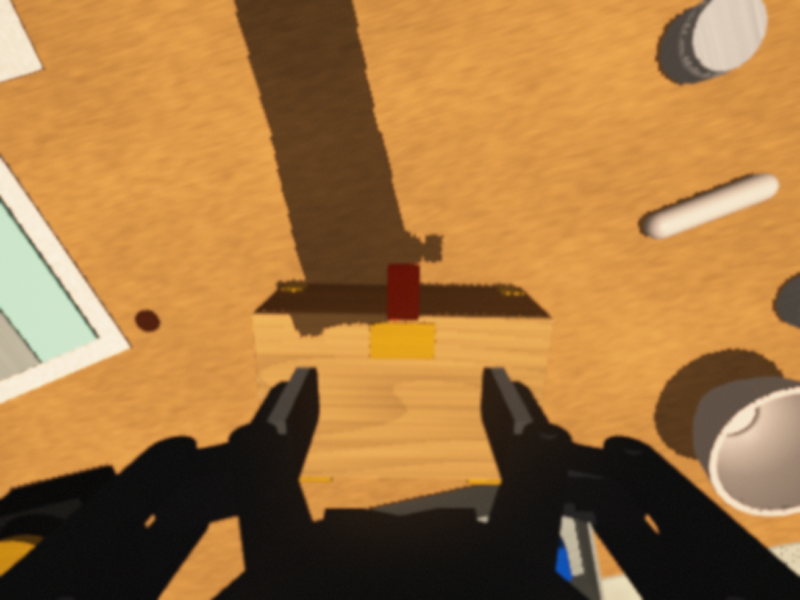

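The wrist picture shows the red tab spanning (388–419, 264–320), within 3 mm of prediction. The cover is closed and the yaw matches. Next I go down and pinch the tab.

```bash
python3 - <<'E'
from h import *
row([.5045,-.118,.069],75.1)
E
```

```text
row [-0.  -0.  -0.4] [3.40e-03 1.00e-04 1.81e-01]
```

>>> move_arm --grip_force 20 --pt "0 0 -0.4 0.003 0 0.04 0.06" --pt "0 0 -0.4 0.003 0 0.08 0.06" --pt "0 0 -0.4 0.003 0 0.12 0.06" --pt "0 0 -0.4 0.003 0 0.15 0.06" --pt "0 0 -0.4 0.003 0 0.181 0.06" --pt "0 0 -0.4 0.003 0 0.181 0.06" --pt "0 0 -0.4 0.003 0 0.181 0.015" --pt "0 0 -0.4 0.003 0 0.181 0.015" --pt "0 0 -0.4 0.003 0 0.181 0.015" --pt "0 0 -0.4 0.003 0 0.181 0.015"

```text
clock: 3.15
position: [0.5055, -0.1189, 0.0706]
ee_rot: [0.792, 0.611, 0.001, 0.001]
ft_force: [2.5, -2.4, -0.2]
grip_width: 0.274
```

```bash
python3 - <<'E'
import numpy as np
p=lambda t:np.array([-.178*np.cos(t)+.006*np.sin(t),.178*np.sin(t)+.006*np.cos(t)])
for t0,t1 in((0,.75),(.75,1.52)):
    for k in range(1,9): d=p(t0+(t1-t0)*k/8)-p(t0);print("[0,0,0,0,%.4f,%.4f,0.015]"%(d[0],-d[1]),end=",")
    print()
E
```

```text
[0,0,0,0,0.0013,-0.0166,0.015],[0,0,0,0,0.0042,-0.0331,0.015],[0,0,0,0,0.0087,-0.0492,0.015],[0,0,0,0,0.0146,-0.0648,0.015],[0,0,0,0,0.0219,-0.0798,0.015],[0,0,0,0,0.0306,-0.0940,0.015],[0,0,0,0,0.0406,-0.1074,0.015],[0,0,0,0,0.0518,-0.1197,0.015],
[0,0,0,0,0.0127,-0.0115,0.015],[0,0,0,0,0.0264,-0.0218,0.015],[0,0,0,0,0.0410,-0.0307,0.015],[0,0,0,0,0.0565,-0.0382,0.015],[0,0,0,0,0.0725,-0.0441,0.015],[0,0,0,0,0.0891,-0.0485,0.015],[0,0,0,0,0.1060,-0.0512,0.015],[0,0,0,0,0.1231,-0.0524,0.015],
```

>>> move_arm --pt "0 0 0 0 0.0013 -0.0166 0.015" --pt "0 0 0 0 0.0042 -0.0331 0.015" --pt "0 0 0 0 0.0087 -0.0492 0.015" --pt "0 0 0 0 0.0146 -0.0648 0.015" --pt "0 0 0 0 0.0219 -0.0798 0.015" --pt "0 0 0 0 0.0306 -0.094 0.015" --pt "0 0 0 0 0.0406 -0.1074 0.015" --pt "0 0 0 0 0.0518 -0.1197 0.015" --pt "0 0 0 0 0.0518 -0.1197 0.015"

```text
clock: 4.05
position: [0.5553, -0.1332, 0.1908]
ee_rot: [0.792, 0.611, -0.0, 0.001]
ft_force: [-5.2, -5.1, 4.1]
grip_width: 0.271
```

>>> move_arm --pt "0 0 0 0 0.0127 -0.0115 0.015" --pt "0 0 0 0 0.0264 -0.0218 0.015" --pt "0 0 0 0 0.041 -0.0307 0.015" --pt "0 0 0 0 0.0565 -0.0382 0.015" --pt "0 0 0 0 0.0725 -0.0441 0.015" --pt "0 0 0 0 0.0891 -0.0485 0.015" --pt "0 0 0 0 0.106 -0.0512 0.015" --pt "0 0 0 0 0.1231 -0.0524 0.015" --pt "0 0 0 0 0.1231 -0.0524 0.015" --pt "0 0 0 0 0.1231 -0.0524 0.015"

```text
clock: 5.05
position: [0.6734, -0.1671, 0.2416]
ee_rot: [0.793, 0.609, -0.002, 0.002]
ft_force: [-2.1, -13.2, -0.3]
grip_width: 0.277
```

>>> move_arm --pt "0 0 0 0 0 0 0.05" --pt "0 0 0 0 0 0 0.05" --pt "0 0 0 0 0 0 0.05" --pt "0 0 0 0 0 -0.04 0.05" --pt "0 0 0 0 0 -0.08 0.05" --pt "0 0 0 0 -0.05 -0.08 0.05" --pt "0 0 0 0 -0.1 -0.08 0.05" --pt "0 0 0 0 -0.135 -0.06 0.05" --pt "0 0 0 0 -0.135 -0.03 0.05" --pt "0 0 0 0 -0.135 -0.03 0.05"

```text
clock: 6.05
position: [0.541, -0.1278, 0.269]
ee_rot: [0.791, 0.612, -0.002, -0.001]
ft_force: [-1.2, -0.3, 0.5]
grip_width: 0.587
```

```bash
python3 - <<'E'
from h import *
W=cams.camera_params("wrist");im=cams.camera("wrist")
print(manip.get_obs(),W['xyz'],W['rotation'])
k=800/512;cv2.imwrite("pics/w2.png",cv2.resize(im[:,:,::-1],(800,600),interpolation=cv2.INTER_CUBIC))
c,s=np.cos(-.26),np.sin(-.26)
for Y in(.045,-.045):
  for X in(-.016,.016): print(Y,X,(proj([.6035+c*X-s*Y,-.145+s*X+c*Y,.078],W)*k).round(1))
E
```

```text
{'clock': 6.1, 'joint_pos': array([ 0.73346402,  0.22930092, -0.68184893,  1.55232993,  0.1456957 ,
        1.41368101,  1.35776094]), 'joint_velocities': array([-0.01081126,  0.01113192, -0.0022045 , -0.07641879, -0.00118809,
        0.02250732,  0.00165433]), 'tau': array([ 9.11854184e-02, -4.81825376e+01, -5.42139754e+00, -3.65071929e+01,
       -2.32075551e-02, -4.10018591e-01, -3.93732323e-02]), 'position': array([ 0.54235269, -0.12800271,  0.27092427]), 'ee_rot': array([ 7.91078262e-01,  6.11714119e-01, -8.03894713e-04, -6.12248780e-04]), 'ft_force': array([ 0.25620892, -0.61620255,  0.60828456]), 'torque': array([ 0.02611508, -0.00729868, -0.0055247 ]), 'grip_width': 0.5836729638755084} [ 0.46766492 -0.10814098  0.41191948] [-0.1180507  -0.09116779  0.60461455  0.78242809]
0.045 -0.016 [[450.5 327.5]]
0.045 0.016 [[449.  361.7]]
-0.045 -0.016 [[345.1 327. ]]
-0.045 0.016 [[346.4 361.3]]
```

View pics/w2.png

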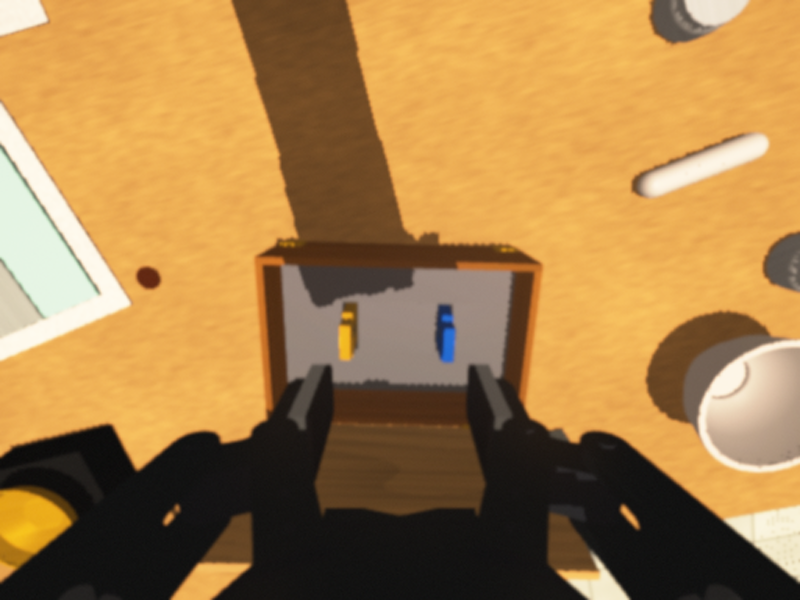

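The wrist picture shows the case open, with the brass gauge top at (346,324–360) in the −y slot, matching prediction to 1 px. The blue spare is at (447,345).

```bash
python3 - <<'E'
from h import *
row([.592,-.188,.27],75.1)
row([.592,-.188,.040],75.1)
E
```

```text
row [-0.1  0.   0.3] [-0.0456  0.0631  0.0008]
row [-0.1  0.   0.3] [-0.0455  0.0636  0.2308]
```

>>> move_arm --pt "0 0 0.3 -0.0455 0.063 0 0.04" --pt "0 0 0.3 -0.0455 0.063 0 0.04" --pt "0 0 0.3 -0.0455 0.063 0 0.04" --pt "0 0 0.3 -0.0455 0.0635 0.04 0.04" --pt "0 0 0.3 -0.0455 0.0635 0.08 0.04" --pt "0 0 0.3 -0.0455 0.0635 0.12 0.04" --pt "0 0 0.3 -0.0455 0.0635 0.12 0.04"

```text
clock: 6.8
position: [0.5912, -0.1872, 0.1472]
ee_rot: [0.793, 0.61, -0.002, -0.003]
ft_force: [-0.0, 0.1, -0.1]
grip_width: 0.468
```

```bash
python3 - <<'E'
from h import *
W=cams.camera_params("wrist");im=cams.camera("wrist")
o=manip.get_obs();print(o['position'],o['ft_force'],o['grip_width'])
cv2.imwrite("pics/w3.png",cv2.resize(im[150:,100:420,::-1],(800,585),interpolation=cv2.INTER_CUBIC))
row([.592,-.188,.040],75.1)
E
```

```text
[ 0.59278775 -0.18749706  0.15069396] [0.440843   0.82016076 1.89558174] 0.4701146344190705
row [-0.2 -0.1  0.1] [-0.0008 -0.0003  0.1107]
```

View pics/w3.png

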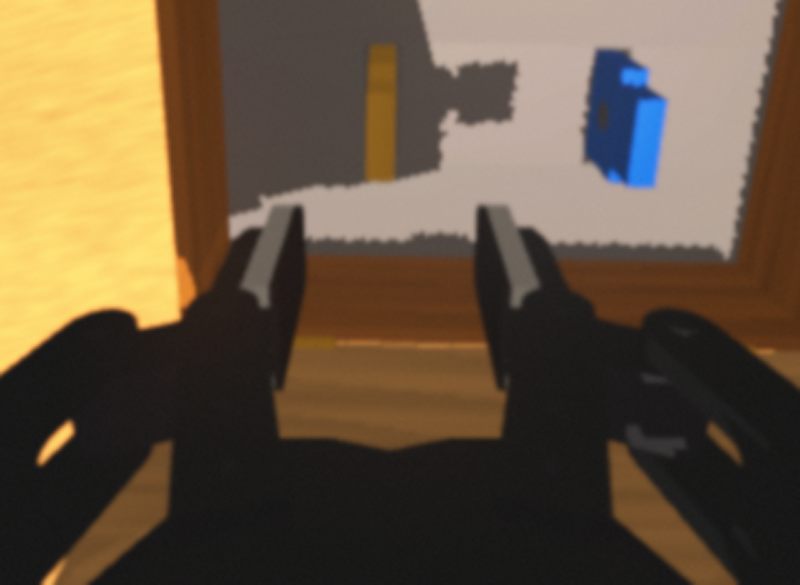

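The crop shows the brass gauge centred at x=381 with the jaw midpoint at 391, so about 3 mm towards tool −x is needed. I'll check this numerically.

```bash
python3 - <<'E'
from h import *
W=cams.camera_params("wrist")
a=unproj([[100+381/2.5,150+180/2.5],[100+382/2.5,150+92/2.5]],.078,W); print(a)
R0=R.from_quat(manip.get_obs()['ee_rot']);o=manip.get_obs()['position']
print(R0.inv().apply(a-o))
E
```

```text
[[ 0.60808734 -0.19372061  0.078     ]
 [ 0.5772962  -0.18507055  0.078     ]]
[[-0.00216767  0.01663034  0.07263577]
 [-0.00169709 -0.01534909  0.07274485]]
```

>>> move_arm --grip_force 20 --pt "0 0 0 -0.002 0.0005 0.03 0.04" --pt "0 0 0 -0.002 0.0005 0.06 0.04" --pt "0 0 0 -0.002 0.0005 0.09 0.04" --pt "0 0 0 -0.002 0.0005 0.11 0.04" --pt "0 0 0 -0.002 0.0005 0.11 0.04" --pt "0 0 0 -0.002 0.0005 0.11 0.02" --pt "0 0 0 -0.002 0.0005 0.11 0.0" --pt "0 0 0 -0.002 0.0005 0.11 0.0" --pt "0 0 0 -0.002 0.0005 0.11 0.0" --pt "0 0 0 -0.002 0.0005 0.11 0.0"

```text
clock: 7.85
position: [0.595, -0.1906, 0.0442]
ee_rot: [0.793, 0.61, 0.001, 0.002]
ft_force: [-0.7, 0.6, 6.9]
grip_width: 0.111
```

>>> move_arm --grip_force 45 --pt "0 0 0 0 0 0 0.0" --pt "0 0 0 0 0 0 0.0" --pt "0 0 0 0 0 -0.015 0.0" --pt "0 0 0 0 0 -0.03 0.0" --pt "0 0 0 0 0 -0.05 0.0" --pt "0 0 0 0 0 -0.075 0.0" --pt "0 0 0 0 0 -0.1 0.0" --pt "0 0 0 0 0 -0.125 0.0" --pt "0 0 0 0 0 -0.15 0.0" --pt "0 0 0 0 0 -0.15 0.0"

```text
clock: 8.85
position: [0.5948, -0.1902, 0.1967]
ee_rot: [0.793, 0.61, 0.002, 0.003]
ft_force: [0.4, -1.6, -2.3]
grip_width: 0.109
```

>>> move_arm --pt "0 0 0 0 0 0 0.0" --pt "0 0 0 0 0 0 0.0" --pt "0 0 0 0 0 0 0.0" --pt "0 0 0 0 0 0 0.0"

```text
clock: 9.25
position: [0.5927, -0.1901, 0.1905]
ee_rot: [0.793, 0.61, -0.0, -0.001]
ft_force: [-0.5, -0.4, -2.2]
grip_width: 0.113
```

```bash
python3 - <<'E'
from h import *
s=cams.camera("scene"); cv2.imwrite("pics/s1.png",cv2.resize(s[60:300,140:460,::-1],(800,600),interpolation=cv2.INTER_CUBIC)); cv2.imwrite("pics/s1_raw.png",s[:,:,::-1])
o=manip.get_obs();print(o['position'],o['ft_force'],o['grip_width'],o['joint_pos'])
E
```

```text
[ 0.59284216 -0.19015135  0.19072113] [-0.41049853 -0.69055619 -2.43484495] 0.1084348300722258 [ 0.71930824  0.42266353 -0.63215771  1.49486294  0.25338258  1.30801167
  1.37401868]
```

View pics/s1.png

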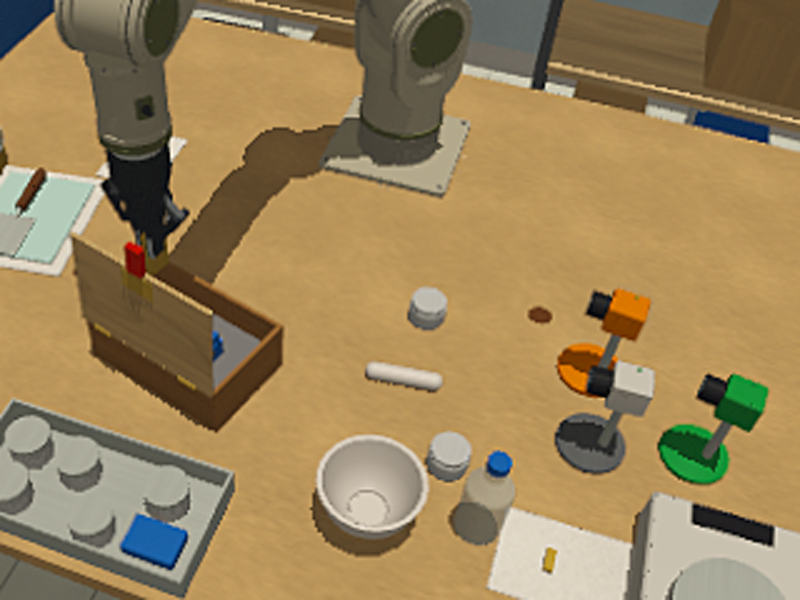

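The scene picture shows the cover standing open (tab at (135,260)) and the gauge raised behind it in the gripper; bystanders look unmoved. Next I move to a look-out near the camera to refine the lens pose.

```bash
python3 - <<'E'
from h import *
row([.593,-.19,.32],75.1);row([.62,.22,.32],90)
# predicted view there
W=cams.camera_params("wrist");o=manip.get_obs();R0=R.from_quat(o['ee_rot'])
rp=R0.inv().apply(W['xyz']-o['position']);rr=R0.inv()*R.from_quat(W['rotation'])
x=np.array([0,1,0.]);z=np.array([0,0,-1.]);R1=R.from_matrix(np.c_[x,np.cross(z,x),z])
for t in([.62,.22,.32],[.64,.25,.32]):
    W2=dict(W,xyz=np.array(t)+R1.apply(rp),rotation=(R1*rr).as_quat())
    print(W2['xyz'],proj([[.543,.39,.13],[.543,.436,.153],[.543,.416,0]],W2))
E
```

```text
row [-0.1 -0.   0. ] [ 0.0002 -0.     -0.1293]
row [ -0.1  -0.  -14.9] [ 0.4034 -0.0792 -0.1291]
[0.54348808 0.22045248 0.46262331] [[398.4933286  109.46797938]
 [451.66306258 109.05391491]
 [373.8515395  109.73094058]]
[0.56348808 0.25045248 0.46262331] [[375.32676997  91.49092442]
 [427.61026879  89.68854131]
 [356.99479664  96.88182173]]
```

>>> move_arm --pt "0 0 0 0 0 -0.04 0.0" --pt "0 0 0 0 0 -0.08 0.0" --pt "0 0 0 0 0 -0.129 0.0" --pt "0 0 0 0 0 -0.129 0.0" --pt "0 0 -7 0.04 -0.01 -0.129 0.0" --pt "0 0 -14.9 0.08 -0.02 -0.129 0.0" --pt "0 0 -14.9 0.12 -0.03 -0.129 0.0" --pt "0 0 -14.9 0.16 -0.04 -0.129 0.0" --pt "0 0 -14.9 0.2 -0.04 -0.129 0.0" --pt "0 0 -14.9 0.24 -0.047 -0.129 0.0"

```text
clock: 10.3
position: [0.6096, 0.0549, 0.3197]
ee_rot: [0.707, 0.707, -0.0, 0.0]
ft_force: [1.3, -0.3, -3.6]
grip_width: 0.111
```

```bash
python3 - <<'E'
from h import *
row([.62,.22,.32],90)
E
```

```text
row [-0.  0. -0.] [ 0.1651  0.0103 -0.0004]
```

>>> move_arm --pt "0 0 0 0.04 0.005 0 0.0" --pt "0 0 0 0.08 0.01 0 0.0" --pt "0 0 0 0.12 0.01 0 0.0" --pt "0 0 0 0.15 0.01 0 0.0" --pt "0 0 0 0.165 0.01 0 0.0" --pt "0 0 0 0.165 0.01 0 0.0" --pt "0 0 0 0.165 0.01 0 0.0"

```text
clock: 11.0
position: [0.6196, 0.2178, 0.3199]
ee_rot: [0.707, 0.707, -0.0, 0.0]
ft_force: [-0.2, -0.5, -3.2]
grip_width: 0.112
```

```bash
python3 - <<'E'
from h import *
W=cams.camera_params("wrist");im=cams.camera("wrist");print(W['xyz'],W['rotation'],manip.get_obs()['position'])
cv2.imwrite("pics/w4.png",cv2.resize(im[50:200,300:500,::-1],(800,600),interpolation=cv2.INTER_CUBIC))
E
```

```text
[0.54332648 0.21848701 0.46258577] [-0.10697021 -0.10673285  0.69859067  0.69938298] [0.61993037 0.21700295 0.32010051]
```

View pics/w4.png

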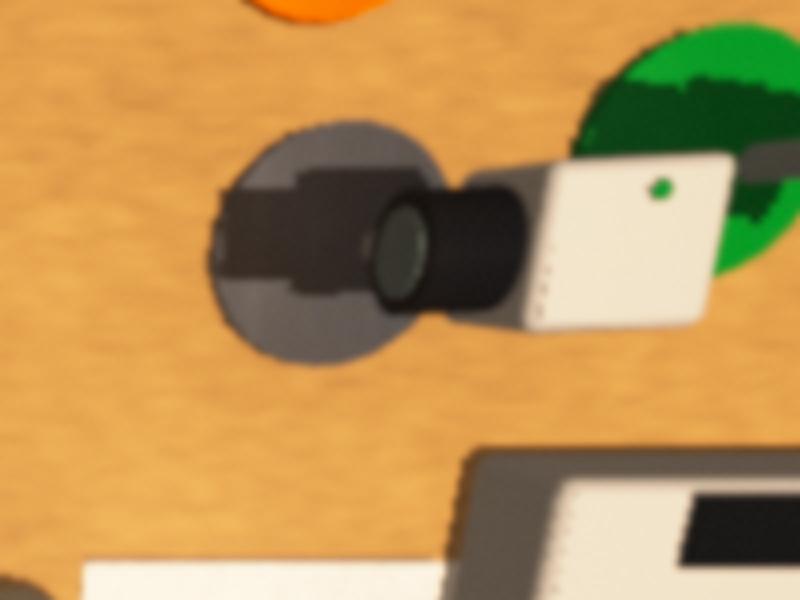

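Lens face centre is at (401,252) in the crop. The housing top corners are at (553,163), (735,154), (703,323) and (527,329).

```bash
python3 - <<'E'
from h import *
W=dict(cams.camera_params("wrist"),xyz=np.array([0.54332648,0.21848701,0.46258577]),rotation=np.array([-0.10697021,-0.10673285,0.69859067,0.69938298]))
g=lambda u,v:[300+u/4,50+v/4]
l=unproj([g(401,252)],.13,W);q=unproj([g(553,163),g(735,154),g(703,323),g(527,329)],.153,W)
print(l,q)
for a,b in((0,1),(3,2)): d=q[b]-q[a];print(np.degrees(np.arctan2(d[1],d[0])),np.linalg.norm(d))
for a,b in((3,0),(2,1)): d=q[b]-q[a];print(np.degrees(np.arctan2(d[1],d[0])),np.linalg.norm(d))
c=q.mean(0);d=(c-l[0])[:2];print("centre-lens",np.degrees(np.arctan2(d[1],d[0])),c)
E
```

```text
[[0.54695071 0.39016639 0.13      ]] [[0.52414142 0.41496556 0.153     ]
 [0.5223891  0.46240343 0.153     ]
 [0.56633295 0.46507565 0.153     ]
 [0.56765097 0.41684072 0.153     ]]
92.11549784513099 0.04747023118912902
91.565219557817 0.04825293590586317
-177.53221293804683 0.04354994420664002
-176.52014344067015 0.04402502450568367
centre-lens 92.10154007053515 [0.54512861 0.43982134 0.153     ]
```

```bash
python3 - <<'E'
from h import *
row([.551,.29,.32],92.2);row([.551,.29,.13],92.2)
E
```

```text
row [ 0.   0.1 -2.3] [ 0.0729 -0.0691  0.    ]
row [ 0.   0.1 -2.3] [ 0.0731 -0.0691  0.19  ]
```

>>> move_arm --pt "0 0 -2.3 0.02 -0.035 0 0.0" --pt "0 0 -2.3 0.045 -0.069 0 0.0" --pt "0 0 -2.3 0.073 -0.069 0.0 0.0" --pt "0 0 -2.3 0.073 -0.069 0.03 0.0" --pt "0 0 -2.3 0.073 -0.069 0.07 0.0" --pt "0 0 -2.3 0.073 -0.069 0.11 0.0" --pt "0 0 -2.3 0.073 -0.069 0.15 0.0" --pt "0 0 -2.3 0.073 -0.069 0.175 0.0" --pt "0 0 -2.3 0.073 -0.069 0.19 0.0" --pt "0 0 -2.3 0.073 -0.069 0.19 0.0"

```text
clock: 12.05
position: [0.5502, 0.2899, 0.1288]
ee_rot: [0.693, 0.721, -0.001, -0.0]
ft_force: [0.1, -0.7, -2.0]
grip_width: 0.111
```

>>> move_arm --pt "0 0 0 0 0 0 0.0" --pt "0 0 0 0 0 0 0.0" --pt "0 0 0 0 0 0 0.0" --pt "0 0 0 0 0 0 0.0" --pt "0 0 0 0 0 0 0.0"

```text
clock: 12.55
position: [0.5505, 0.2919, 0.1308]
ee_rot: [0.693, 0.721, 0.0, 0.0]
ft_force: [0.3, 0.7, -3.4]
grip_width: 0.109
```

```bash
python3 - <<'E'
from h import *
s=cams.camera("scene");k=4
a=cv2.resize(s[130:280,300:500,::-1],(800,600),interpolation=cv2.INTER_CUBIC)
cv2.imwrite("pics/s2.png",a)
o=manip.get_obs();print(o['position'],o['ee_rot'],o['ft_force'],o['grip_width'])
y=np.radians(92.2);u=np.array([-np.sin(y),np.cos(y),0])
for dx in(-.022,.022):
    for dz in(-.035,0): print(dx,dz,((proj(np.array([.551,.29,.13+dz])+dx*u,S)-[300,130])*4).round())
b=s[100:300,150:300,::-1];cv2.imwrite("pics/s2b.png",cv2.resize(b,None,fx=3,fy=3))
E
```

```text
[0.55039503 0.2918629  0.13069629] [6.92650281e-01 7.21273550e-01 1.75049276e-04 1.50594381e-04] [-0.04909006  0.0122554  -2.85778491] 0.11114592383498254
-0.022 -0.035 [[165. 340.]]
-0.022 0 [[174. 313.]]
0.022 -0.035 [[173. 300.]]
0.022 0 [[182. 273.]]
```

View pics/s2.png

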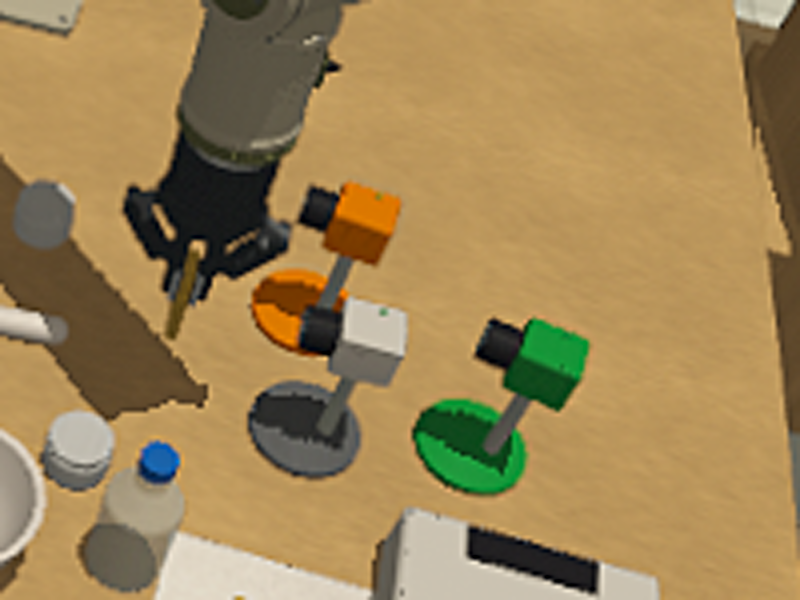

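The scene picture shows the gauge with its lower near corner at (171,339), against a predicted (165,340), in front of the white lens at (318,328). One last combined check covers the gauge upright in the grip and the cover.

```bash
python3 - <<'E'
from h import *
w=cams.camera("wrist")[:,:,::-1];W=cams.camera_params("wrist");t=cams.camera("top")[:,:,::-1]
a=cv2.resize(w[150:,150:390],(480,468),interpolation=cv2.INTER_CUBIC)
b=cv2.resize(cv2.imread("pics/s2b.png"),(310,468))
cv2.imwrite("pics/f.png",np.hstack([a,b]))
o=manip.get_obs();R0=R.from_quat(o['ee_rot'])
for y,z in((-.016,.035),(.016,.035),(-.022,-.035),(.022,-.035)):
    print(y,z,((proj(o['position']+R0.apply([0,y,-z]),W)-150)*2).round())
E
```

```text
-0.016 0.035 [[208. 200.]]
0.016 0.035 [[209. 317.]]
-0.022 -0.035 [[209.  84.]]
0.022 -0.035 [[209. 197.]]
```

View pics/f.png

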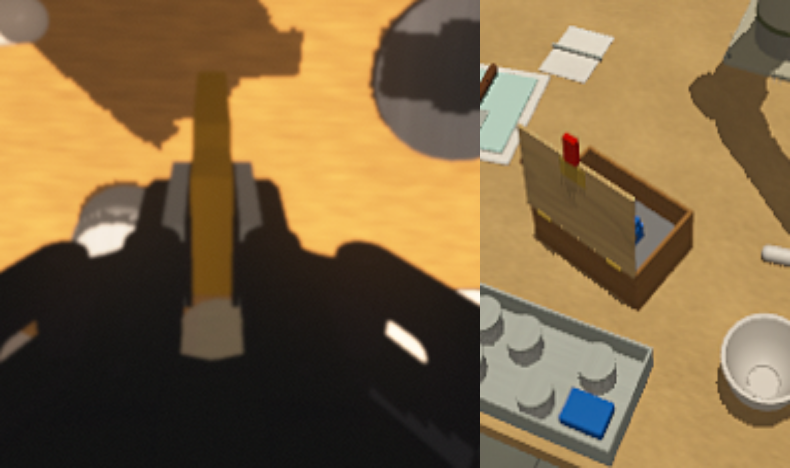

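The gauge's lower front edge is at y≈72 (84 predicted) and its top far edge at y≈300 (317 predicted). Both are off by the same ~5 mm, so it is upright and within tolerance. The cover stands open and the blue spare is in its slot.

```bash
python3 -c "
from workcell import manip
print(manip.hand_in())"
```

```text
the job is handed in; nothing more can be done
None
```

I opened the cover by its red tab and left it standing open. I then drew the brass gauge out and handed the job in at about 12.7 s, with the gripper still holding the gauge in front of the lens.

- **Position:** at the last reading the tool tip was at (0.550, 0.292, 0.131) m. I measured the lens at (0.547, 0.390, 0.130) m, so the gauge is about 98 mm in front of it. The jaws were set square to the lens to within my yaw measurement of about 2°.
- **Gauge offset:** in the last wrist picture the gauge appears about 5 mm from its nominal place in the grip, towards the robot or slightly low. The shift is the same at its top and bottom, so it shows no tilt, and it is well inside the 20 mm limit. I left it uncorrected.
- **Grip:** the fingers were closed on about 9.4 mm, and about 2.9 N hung from the gripper.
- **Rest of the scene:** the last pictures show the cover upright (I aimed for about 1.5 rad) and the blue spare in its slot. None of the bystanders in view look moved. I checked these by eye only.

No check failed. `hand_in` gave no verdict, as expected.

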